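# Refit the mill's handwheel and hold its snap ring open at the groove

### The arm

A 6-joint arm with a two-finger parallel gripper is mounted at the origin on the work surface. World frame = base frame: x ahead of the robot, y to its left, z up, the work surface at z = 0. Lengths are in m, angles in rad, forces in N, time in s.
With the tool pointing down it reaches from about 0.4 to 0.825 m from the base axis. Payload 7 kg.
Tool frame: the origin (TCP) lies at the very end of the fingers, on their centre line; the grasp point (between the pads) lies 19 mm behind it; z points along the fingers, y is the line along which they close (so a half turn about z gives the same grasp; the last joint's range is limited). The gripper opens to 85 mm and grips with 20 to 120 N. Pads are 22 mm wide; open, the fingers measure 114 mm over their backs; the gripper's body (76 mm by 85 mm) begins 54 mm behind the grasp point. The pads swing forward as they close: fully open they stand 13 mm farther back than shut.
Start: joints at [1.462, 0.359, 0.012, 0, -1.224, -0.288], TCP at [0.261, 0.623, 0.231] pointing down, gripper open.
Joint ranges: [-3.07, 3.07], [-1.43, 2.12], [-1.02, 1.25], [-3.03, 1.67], [-3.05, -0], [-3.03, 3.03]. Speed limits (rad/s): [2.39, 2.39, 3.01, 3.14, 3.14, 3.14].

### API

Orientations are given as a unit quaternion [w, x, y, z].
In Python, from station import status, imaging, close_job gives the robot as it stands.
- The arm moves only by the shell command python3 -m crank 'ROWS' [FORCE]. ROWS is JSON, one flat list of numbers, 7 for each row, row after row: the shift along the tool's x, y, z in units of 0.4 m (1.0 is 0.4 m), then the turn, a rotation vector about the tool's x, y, z in units of 90 degrees (1.0 is 90 degrees), then the finger opening in mm, from 0 to 85.4. A call has 1 to 12 rows; each row is the pose to reach, as a shift and turn from the pose commanded when the call began, along the tool's axes at that moment; what a row does not reach only later rows make up. A row lasts 1/10 s, in which the tool goes at most 50 mm and 8.59 degrees, less where a joint would pass 70% of its speed; a pose out of reach is approached as far as the arm can. A call with a number of a shift or a turn outside -1 to 1 is refused whole. A call with a gripper value outside its range is refused whole. The fingers move at their own pace and stop on an object; FORCE is the grip in N (left out, the last holds). Time passes only in rows, so rows that repeat a pose let the fingers close. It gives the time, the measured TCP pose, the force, the opening and the grip force at its end, in the units of the state.
- status.observe(): the state, without advancing time (a new reading comes with each control period).
- imaging.snapshot(name): name is "scene" or "top" or "wrist"; returns a dict with "pixels" (384x512x3 uint8, red, green, blue), "depth" (384x512 float32, m along the optical axis (not along the pixel's ray), 0 where there is no reading), "fx", "fy", "cx", "cy" (pixels), "k1" (the pictures are not rectified: a ray, as slopes to the right and down, at radius r is drawn at 1 + k1 r^2 times it, then the intrinsics apply), "origin" and "attitude" of the camera in the world. Camera axes: x right, y up, looking along -z (the intrinsics and any distortion apply to the point x, -y, -z); pixel columns grow to the right and rows downward; lengths in m; the calibration is good to about 2 mm. A picture is of the moment at which its call begins.
- close_job(): hands the job in; it is judged then, once.
The state is a dict: "time_s": time; "qpos": joint angles; "dq": joint speeds; "joint_torque": joint torques, N m; "eef_pos": TCP position; "tool_rot": TCP orientation; "contact_force": force on the tool from outside, world axes, zero at the start; "ft_torque": the same for the moment, N m; "gripper_width": finger opening in m; "grasp_force": force on a finger pad.
Only numpy, scipy, OpenCV 4.12 (cv2) and the standard library are available. Lean on these libraries where they do the work, as an engineer would, in place of code of your own. Each camera call takes 0.05 s, during which the arm holds its last target. There are 200 camera calls.

### The job

Put the handwheel back on the pigment mill: line its square bore up with the square shaft, let it down until it sits fully home, and let go of it. Then pick up the circlip pliers that carry the snap ring, squeeze the handles to spread the ring fully, and slide it down over the round end of the shaft to the groove just above the wheel's hub. Finish while still holding it there, level, centred and fully spread in line with the groove, without leaning on the wheel, so that I can check it before it is let close; leave the other things where they are.

Things in the scene. Friction and masses are not known exactly. Their poses are not given: they have to be found in the camera images.
- handwheel: Red handwheel, 0.6 kg, 172 mm across, lying flat, hub upright. Origin: centre of the hub's underside; z is the bore axis (up), x, y square to the hub's flats. Hub: block 58 x 58 mm, 44 mm tall, square through bore 34.4 mm. Rim and spokes lie 6 to 22 mm above the underside. Pinch the hub by two flats, above the spokes. It fits in any of the four quarter turns.
- crank_knob (a point): Top of the black crank knob of the handwheel, which stands on its rim: 78 mm from the bore axis along the wheel's +x, 24 mm thick, its top 56 mm above the hub's underside. Keep the fingers off it: close them across the wheel's y.
- shaft_seat (a point): On the axis of the mill's upright shaft, on the shoulder where the hub's underside comes to rest, 100 mm above the table. z is the shaft axis (up), x, y square to the flats of the 32 mm square part. Square to 43 mm above this point (its last 3 mm only 30 mm wide), groove from 44 to 47.6 mm, then a round end 31 mm thick to 55.6 mm, tapering to 23 mm at 61.1 mm. Turns stiffly (0.5 N m).
- groove (a point): On the shaft axis at mid height of the snap ring groove (3.6 mm wide), 45.8 mm above shaft_seat: the groove's lower side is level with the top of the seated hub. Same axes as shaft_seat.
- mill: Green round pigment mill, fixed. Origin on the table at the shaft axis. Foot flange 112 mm in radius, housing up to 82 mm high; a feed funnel 135 mm high stands outside the wheel's circle, 93 to 197 mm from the axis along +x, a short low chute along -x.
- pliers: Circlip pliers, blue handles, nose bent down, about 0.3 kg, lying level on a wooden cradle with the snap ring already on their tips. Origin: centre of the pivot; x points to the nose, y to the left handle, z up. Handles and nose lie in one plane, 14 mm thick. Handles run from 32 to 128 mm behind the pivot; the ring hangs 40 mm under that plane and reaches 113 mm ahead of the pivot.
- pliers_grip (a point): Midway between the two handles, 65 mm behind the pivot, in the plane of the handles: squeeze here, across y. The handles measure 61 mm over both here when free and 43 mm when squeezed to the stop screw. Axes as pliers.
- lever_left (a joint): Opening of the pliers' levers: 0 free, 0.141 rad squeezed to the stop screw, ring fully spread. Both levers move alike against a return spring. Squeezing at pliers_grip takes 9 N to start and 19 N to reach the stop; a grip of 35 to 50 N holds it safely there. Nearer the pivot it takes more in proportion.
- ring_center (a point): Centre of the snap ring when spread, at mid thickness: 90 mm ahead of the pivot and 40 mm below it. z is the ring's axis; axes as pliers. Steel ring 3 mm thick, 4 mm wide, gap and lugs towards the pliers. Free, it is 29 mm inside (its centre then 4 mm further along +x) and cannot pass the 31 mm shaft end; spread to the stop it is 36 mm inside.
- cradle: Wooden cradle, fixed. Origin on the table, x along the pliers, 35 mm behind their pivot. Board 12 mm thick; two crossbars, tops 58 mm above the table, 12 mm thick, at x = 60 mm (under the nose) and -77 mm (under the handle ends), with lips 12 mm higher from 39 mm to either side. Between the bars there is room for the fingers beside the handles, down to the board.
- weight_big: Bystander: brass scale weight, 48 mm across, 46 mm tall; origin at the centre of its foot.
- weight_small: Bystander: brass scale weight, 36 mm across, 36 mm tall; origin at the centre of its foot.
- jar_red: Bystander: dark red dye jar with a red lid, 64 mm across, 80 mm tall; origin at the centre of its foot.
- jar_yellow: Bystander: yellow dye jar with a yellow lid, 64 mm across, 80 mm tall; origin at the centre of its foot.
- spanner: Bystander: flat steel spanner, 180 mm long along its x; origin at its middle on the table.
- screwdriver: Bystander: screwdriver with a green handle, 200 mm long along its x, 26 mm thick; origin at its middle on the table.
- jar_lid: Bystander: loose red jar lid, a shallow dish 80 mm across, 14 mm tall; origin at the centre of its foot.

How it is judged:
On the way, in this order (a step that is already met when the one before it is completed fails the run):
1. the handwheel sits fully home on the square shaft, let go of (horizontal distance between handwheel and shaft_seat below 0.004 m and z of handwheel in the frame of shaft_seat between -0.003 and 0.003 m and angle between the z axis of handwheel and the z axis of shaft_seat, either way round below 0.06 rad and (angle between the x axis of handwheel and the x axis of shaft_seat, either way round below 0.14 rad or angle between the x axis of handwheel and the y axis of shaft_seat, either way round below 0.14 rad) and contact force between the fingers and handwheel below 0.3 N), for 0.2 s.
2. the pliers are off their cradle, squeezed so that the ring is spread, above the shaft end (value of joint lever_left above 0.1 rad and contact force between pliers and cradle below 0.2 N and z of ring_center in the frame of groove above 0.014 m), for 0.1 s.
At the end, for the whole second after the job is handed in: Wheel home on the square (3 mm in height, 4 mm off axis). Fingers squeeze the pliers (over 6 N), levers open over 0.10 rad; the spread ring is round the groove within 3 mm in height, 4 mm off axis, level within 0.12 rad, still, leaning on the wheel with under 15 N, for a second (all of step 1 and value of joint lever_left above 0.1 rad and horizontal distance between ring_center and groove below 0.004 m and z of ring_center in the frame of groove between -0.003 and 0.003 m and angle between the z axis of ring_center and the z axis of groove, either way round below 0.12 rad and contact force between the fingers and pliers above 6 N and contact force between pliers and handwheel below 15 N and linear speed of pliers below 0.02 m/s); the arm keeps its last pose, push and grip.
It fails at once if one of the other things (weights, jars, lid, spanner, screwdriver) was moved by more than 30 mm (distance of any of weight_big, weight_small, jar_red, jar_yellow, spanner, screwdriver, jar_lid from where it was at the start of the episode above 0.03 m).
It also fails if it takes over 72 s, if anything falls off the work surface, if the arm or the gripper's body presses on something with over 40 N, if the wrist force passes 120 N, or if a joint passes its speed limit or range.

## Working session

There is one attempt and no reset: what is moved stays moved. The work goes in short steps, Python scripts to look and compute and a shell command to move; the robot and the scene stay as the last step left them, time stands still between calls to the robot, and variables do not carry over. Pictures are saved under pics/ and viewed, at most 15 in all, crops included, and the job is handed in when it is done.

```bash
mkdir -p pics; ls; cat > h.py <<'E'
import numpy as np, cv2
from scipy.spatial.transform import Rotation as R
from station import status, imaging, close_job
def rot(q): return R.from_quat([q[1],q[2],q[3],q[0]]).as_matrix()
def snap(n,save=None):
    s=imaging.snapshot(n); s={k:(np.array(v) if isinstance(v,(list,tuple)) else v) for k,v in s.items()}
    if save: cv2.imwrite('pics/'+save,s['pixels'][...,::-1])
    return s
def rays(s,uv):
    K=np.array([[s['fx'],0,s['cx']],[0,s['fy'],s['cy']],[0,0,1.]])
    p=cv2.undistortPoints(np.array(uv,float).reshape(-1,1,2),K,np.array([s['k1'],0,0,0.]))[:,0]
    A=s['attitude']; M=rot(A) if A.size==4 else A
    return np.c_[p[:,0],-p[:,1],-np.ones(len(p))]@M.T
def onplane(s,uv,z):
    d=rays(s,uv); o=s['origin']; return o+d*((z-o[2])/d[:,2])[:,None]
def cloud(s):
    v,u=np.nonzero(s['depth']>0); d=rays(s,np.c_[u,v]); return s['origin']+d*s['depth'][v,u][:,None],u,v
def state():
    o=status.observe(); return o
E
python3 - <<'E'
from h import *
s=snap('top','top0.png'); t=snap('scene','scene0.png')
for q in (s,t): print({k:v for k,v in q.items() if k not in('pixels','depth')})
print(state())
E
```

```text
pics
{'fx': 366.6259905666863, 'fy': 366.6259905666863, 'cx': 259.63756938643564, 'cy': 191.84650963099108, 'k1': 0.005007584120379215, 'origin': array([0.4682082 , 0.00949771, 1.29951029]), 'attitude': array([-0.70183806, -0.01602998,  0.0328134 ,  0.71139979])}
{'fx': 433.59560320208385, 'fy': 433.59560320208385, 'cx': 255.13896209258968, 'cy': 193.25645045183487, 'k1': -0.0009423655231928133, 'origin': array([1.50949114, 0.47992517, 0.92838956]), 'attitude': array([0.47231337, 0.23413106, 0.37469757, 0.76269552])}
{'time_s': 0.1, 'qpos': array([ 1.46208850e+00,  3.59300578e-01,  1.11757325e-02, -3.16913964e-04,
       -1.22412058e+00, -2.88117498e-01]), 'dq': array([ 0.00217097, -0.00184753,  0.00185248,  0.0010974 , -0.00022861,
        0.00054426]), 'joint_torque': array([-2.62005764e-03, -5.84762943e+01,  2.94105434e+01,  6.95440382e+00,
       -3.15791891e-03,  2.24179374e-06]), 'eef_pos': array([0.26072703, 0.62214835, 0.23047636]), 'tool_rot': array([ 7.34983608e-04,  9.80369795e-01, -1.97166218e-01, -8.34833876e-05]), 'contact_force': array([-1.07476675,  0.29940925,  0.56226946]), 'ft_torque': array([-0.00358895, -0.02154694,  0.00674976]), 'grasp_force': 0.0, 'gripper_width': 0.08541790457314821}
```

View pics/top0.png

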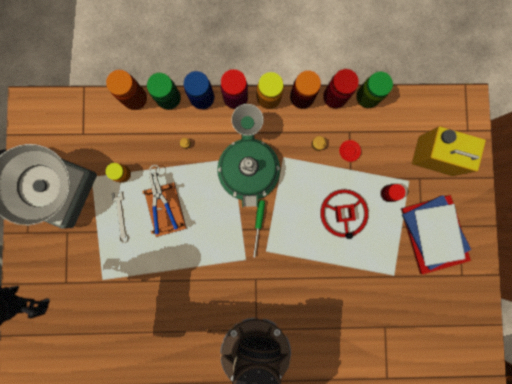

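View pics/scene0.png

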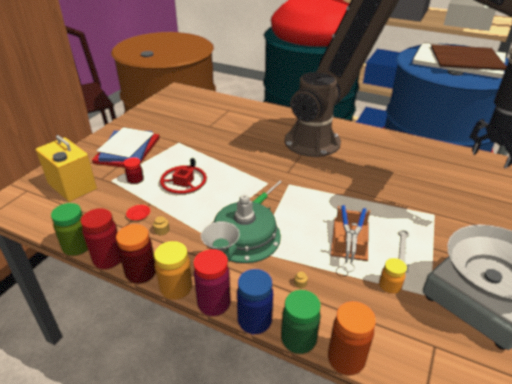

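The top view shows the wheel at about (345,213) with its knob at (350,236). The mill shaft is at (248,167) with the funnel at (248,118), and the pliers' pivot is near (160,188) with the nose towards (155,170). I'll measure these from colour and depth.

```bash
cat > m.py <<'E'
from h import *
s=snap('top'); P,u,v=cloud(s); hsv=cv2.cvtColor(s['pixels'],cv2.COLOR_RGB2HSV)[v,u]
def box(a,b,c,d): return (u>=a)&(u<b)&(v>=c)&(v<d)
red=((hsv[:,0]<8)|(hsv[:,0]>172))&(hsv[:,1]>150)&(hsv[:,2]>60)
w=red&box(312,378,182,245)
m=np.zeros(s['depth'].shape,np.uint8); m[v[w],u[w]]=1
c=max(cv2.findContours(m,0,1)[0],key=cv2.contourArea); e=cv2.fitEllipse(c); print('rim',e,onplane(s,[e[0]],.022))
hub=w&(P[:,2]>.036)&(P[:,2]<.055); print('hub',hub.sum(),P[hub].mean(0),cv2.minAreaRect(P[hub][:,:2].astype(np.float32)))
kn=box(335,365,225,250)&(P[:,2]>.045); print('knob',kn.sum(),P[kn].mean(0))
dark=box(335,365,225,250)&(hsv[:,2]<50); print(onplane(s,[[u[dark].mean(),v[dark].mean()]],.056))
sh=box(235,262,155,180)&(P[:,2]>.13); print('shaft',sh.sum(),P[sh].mean(0),P[sh][:,2].max())
g=box(205,295,130,205)&(hsv[:,0]>60)&(hsv[:,0]<95)&(hsv[:,1]>90)&(P[:,2]>.07)&(P[:,2]<.09); print('mill',P[g].mean(0))
f=box(228,268,100,138)&(P[:,2]>.12); print('funnel',P[f].mean(0), P[f][:,2].max())
b=box(140,200,160,245)&(hsv[:,0]>95)&(hsv[:,0]<125)&(hsv[:,1]>110)&(P[:,2]>.04); print('blue',b.sum(),P[b].mean(0))
m[:]=0;m[v[b],u[b]]=1
for c in cv2.findContours(m,0,1)[0]:
  if len(c)>5:
    q=onplane(s,c[:,0],.072); print(q.mean(0),cv2.minAreaRect(q[:,:2].astype(np.float32)))
cv2.imwrite('pics/top_pl.png',cv2.resize(s['pixels'][150:250,110:210,::-1],(600,600),interpolation=2))
E
python3 m.py
```

```text
rim ((342.9866027832031, 212.2561492919922), (44.773258209228516, 44.95314407348633), 66.79887390136719) [[ 0.48115599 -0.31205876  0.022     ]]
hub 169 [ 0.47759244 -0.31584659  0.04279302] ((0.45458513498306274, -0.3175286650657654), (0.10294723510742188, 0.05789068341255188), 3.2043607234954834)
knob 36 [ 0.40312165 -0.32226067  0.05331706]
[[ 0.40389679 -0.32108     0.056     ]]
shaft 106 [0.63759106 0.01711928 0.15396421] 0.16785819115682532
mill [0.63840576 0.017118   0.07797372]
funnel [0.79149081 0.01877718 0.12880826] 0.1399641102282021
blue 161 [0.4717538  0.30168877 0.07077626]
[0.46543416 0.32738531 0.072     ] ((0.4642367362976074, 0.3268256187438965), (0.0867200419306755, 0.010103617794811726), 5.732699394226074)
[0.47881628 0.27716936 0.072     ] ((0.4780559539794922, 0.2770954370498657), (0.08848343044519424, 0.010379304178059101), 21.72069549560547)
```

View pics/top_pl.png

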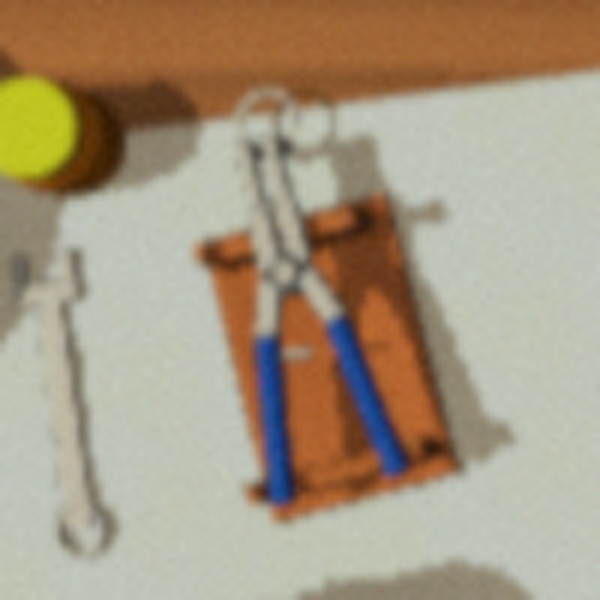

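The crop shows the pliers' ring at the top left around (268,115), the pivot at (287,272), and the handles running down. The pliers' yaw is about +14°. Next I'll write a target-to-row helper and move to a viewpoint near the mill.

```bash
cat >> h.py <<'E'
def go(p,yaw,o=None):
    """rows numbers to reach TCP p, tool down, tool x at yaw deg (mod 180 chosen nearest)"""
    o=o or state(); M=rot(o['tool_rot']); cur=np.degrees(np.arctan2(M[1,0],M[0,0]))
    y=yaw+180*np.round((cur-yaw)/180); a=np.radians(y)
    T=np.array([[np.cos(a),np.sin(a),0],[np.sin(a),-np.cos(a),0],[0,0,-1]])
    print('pos',np.round(o['eef_pos'],4),'yaw %.2f'%cur,'row',np.round(M.T@(np.array(p)-o['eef_pos'])/.4,4),np.round(R.from_matrix(M.T@T).as_rotvec()/(np.pi/2),4))
E
python3 - <<'E'
from h import *
s=snap('wrist'); o=state(); M=rot(o['tool_rot'])
print('cam in tool',M.T@(s['origin']-o['eef_pos']),M.T@rot(s['attitude']),s['fx'],o['qpos'][5])
go([.50,.05,.33],5)
E
```

```text
cam in tool [ 0.07398176 -0.0010381  -0.14313634] [[-6.69332459e-04  9.57387201e-01  2.88806680e-01]
 [ 9.99999739e-01  7.19714288e-04 -6.82566070e-05]
 [-2.73206296e-04  2.88806559e-01 -9.57387433e-01]] 336.86200951126267 -0.28811754109968873
pos [0.2608 0.6223 0.2307] yaw -22.74 row [ 1.1046  1.0886 -0.2469] [ 6.000e-04  1.000e-04 -3.082e-01]
```

```bash
python3 -m crank '[0.55,0.54,-0.25,0,0,-0.15,85, 0.55,0.54,-0.25,0,0,-0.15,85, 0.55,0.54,-0.25,0,0,-0.15,85, 0.55,0.54,-0.25,0,0,-0.15,85, 0.55,0.54,-0.25,0,0,-0.15,85, 0.55,0.54,-0.25,0,0,-0.15,85, 0.55,0.54,-0.25,0,0,-0.15,85, 0.55,0.54,-0.25,0,0,-0.15,85]'; python3 -c "
from h import *
go([.58,.02,.33],5)"
```

```text
time_s: 1.0
eef_pos: [0.3814, 0.336, 0.3334]
tool_rot: [-0.001, 0.997, -0.082, 0.001]
contact_force: [0.3, -0.1, 0.0]
gripper_width: 0.0849
grasp_force: 0.0
pos [0.3814 0.336  0.3334] yaw -9.39 row [0.6186 0.6986 0.0071] [-0.0018 -0.0011 -0.1599]
```

```bash
python3 -m crank '[0.62,0.70,0.01,0,0,-0.16,85, 0.62,0.70,0.01,0,0,-0.16,85, 0.62,0.70,0.01,0,0,-0.16,85, 0.62,0.70,0.01,0,0,-0.16,85, 0.62,0.70,0.01,0,0,-0.16,85, 0.62,0.70,0.01,0,0,-0.16,85, 0.62,0.70,0.01,0,0,-0.16,85, 0.62,0.70,0.01,0,0,-0.16,85, 0.62,0.70,0.01,0,0,-0.16,85, 0.62,0.70,0.01,0,0,-0.16,85]'; python3 - <<'E'
from h import *
s=snap('wrist','w1.png'); np.savez('w1.npz',**s)
P,u,v=cloud(s); k=(P[:,2]>.13)&(np.hypot(P[:,0]-.638,P[:,1]-.017)<.03)
print(k.sum(),P[k].mean(0),u[k].min(),u[k].max(),v[k].min(),v[k].max())
for z0,z1 in((.09,.13),(.13,.14),(.14,.15),(.15,.1575),(.1575,.165)):
  q=k*0
  q=(P[:,2]>z0)&(P[:,2]<z1)&(np.hypot(P[:,0]-.638,P[:,1]-.017)<.03)
  if q.sum()>4: print(z0,q.sum(),P[q].mean(0),P[q].min(0),P[q].max(0))
E
```

```text
time_s: 2.0
eef_pos: [0.5803, 0.0219, 0.3262]
tool_rot: [0.0, 0.999, 0.044, -0.001]
contact_force: [0.3, 0.2, -0.5]
gripper_width: 0.0852
grasp_force: 0.0
1176 [0.64020014 0.01741472 0.15657098] 248 291 82 127
0.09 1131 [0.64062219 0.01942328 0.09839672] [ 0.60900914 -0.01287131  0.09000448] [0.6674829  0.04650636 0.12633624]
0.13 22 [0.64249063 0.0180262  0.13946958] [ 0.62018163 -0.00075726  0.13597443] [0.65959557 0.03508577 0.13996789]
0.14 241 [0.64201265 0.01874793 0.14283614] [ 0.61920765 -0.00290998  0.14004221] [0.65966279 0.03672777 0.1456707 ]
0.15 97 [0.64124933 0.01739651 0.15660133] [0.62404729 0.0022167  0.15051408] [0.65431109 0.03169946 0.15748545]
0.1575 816 [0.63947835 0.01700665 0.16108493] [0.62495909 0.00211334 0.15752031] [0.65353894 0.03161227 0.16421739]
```

View pics/w1.png

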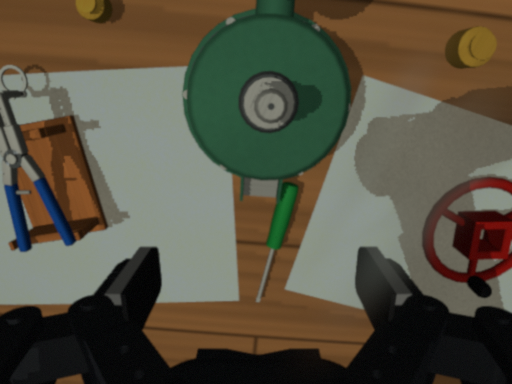

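The wrist view shows the shaft at (269,103), the wheel hub at (488,235) with its knob at (480,287), and the pliers at the left. The square section looks rotated against the mill axes, so I'll measure the shaft's yaw.

```bash
python3 - <<'E'
from h import *
s=dict(np.load('w1.npz')); P,u,v=cloud(s)
c=np.array([.640,.0172]); d=P[:,:2]-c; r=np.hypot(*d.T)
q=(P[:,2]>.137)&(P[:,2]<.147)&(r<.03)
print(cv2.minAreaRect(P[q][:,:2].astype(np.float32)))
a=np.degrees(np.arctan2(d[:,1],d[:,0]))
for t in range(-180,180,15):
  k=q&(abs(a-t)<=7.5); print(t,k.sum(), round(r[k].max()*1e3,1) if k.any() else None,end='; ')
cv2.imwrite('pics/w1c.png',cv2.resize(s['pixels'][65:145,230:310,::-1],(600,600),interpolation=cv2.INTER_CUBIC))
E
```

```text
((0.6392474174499512, 0.01689717173576355), (0.03195023536682129, 0.03226669132709503), 68.60970306396484)
-180 2 18.7; -165 18 22.0; -150 19 22.8; -135 3 18.9; -120 0 None; -105 0 None; -90 6 18.0; -75 22 21.2; -60 24 21.6; -45 8 17.6; -30 1 15.8; -15 4 15.5; 0 10 16.7; 15 27 21.1; 30 29 21.4; 45 13 17.7; 60 6 15.7; 75 4 15.2; 90 9 17.3; 105 21 21.1; 120 26 21.8; 135 8 18.2; 150 1 16.7; 165 0 None;
```

View pics/w1c.png

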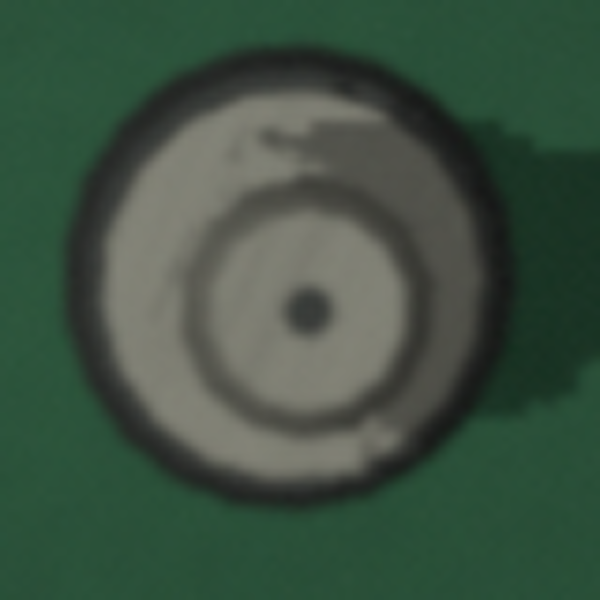

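Shaft: centre (0.6392, 0.0169), flats at 68.6° / −21.4°, with a fitted square of 32.0 × 32.3 mm that matches the spec. Next I'll go above the wheel.

```bash
python3 -c "
from h import *
go([.47,-.312,.23],7)"
```

```text
pos [0.58   0.0225 0.3266] yaw 5.15 row [-0.3488  0.8083  0.242 ] [-0.      0.0007 -0.0206]
```

```bash
python3 -m crank '[-0.35,0.81,0.24,0,0,-0.02,85, -0.35,0.81,0.24,0,0,-0.02,85, -0.35,0.81,0.24,0,0,-0.02,85, -0.35,0.81,0.24,0,0,-0.02,85, -0.35,0.81,0.24,0,0,-0.02,85, -0.35,0.81,0.24,0,0,-0.02,85, -0.35,0.81,0.24,0,0,-0.02,85, -0.35,0.81,0.24,0,0,-0.02,85, -0.35,0.81,0.24,0,0,-0.02,85, -0.35,0.81,0.24,0,0,-0.02,85]'; python3 - <<'E'
from h import *
s=snap('wrist','w2.png'); P,u,v=cloud(s); c=np.array([.481,-.312]); r=np.hypot(*(P[:,:2]-c).T)
q=(P[:,2]>.040)&(P[:,2]<.049)&(r<.048); rect=cv2.minAreaRect(P[q][:,:2].astype(np.float32)); print(q.sum(),rect,P[q].mean(0))
k=(P[:,2]>.051)&(P[:,2]<.062)&(np.hypot(P[:,0]-.404,P[:,1]+.321)<.03); print('knob',k.sum(),P[k].mean(0) if k.any() else 0)
go([*rect[0],.13],7)
E
```

```text
time_s: 3.05
eef_pos: [0.4704, -0.3123, 0.2316]
tool_rot: [0.0, 0.998, 0.061, 0.0]
contact_force: [-0.1, 0.8, -0.2]
gripper_width: 0.085
grasp_force: 0.0
2237 ((0.47921332716941833, -0.31743723154067993), (0.058508019894361496, 0.05775345861911774), 5.824609279632568) [ 0.48018656 -0.31711105  0.0445715 ]
knob 294 [ 0.40337701 -0.32458961  0.05517265]
pos [ 0.4707 -0.312   0.2319] yaw 7.05 row [0.0193 0.0161 0.2547] [ 0.0002 -0.0006  0.0005]
```

View pics/w2.png

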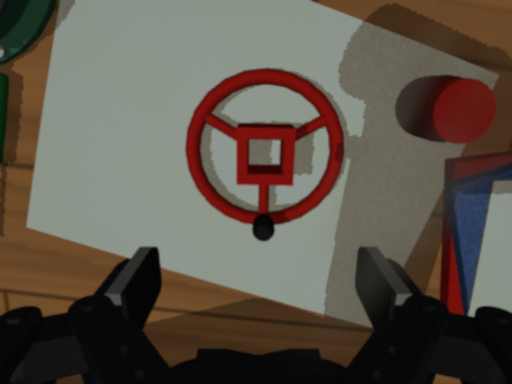

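The wheel is clearly seen: hub at (266,154), knob at (263,228), and three spokes clear of the finger sites. Hub centre is (0.4792, −0.3174), yaw 5.7°. Going straight down.

```bash
python3 -c "
from h import *
go([.4792,-.3174,.023],5.7)"
```

```text
pos [ 0.4707 -0.312   0.2319] yaw 7.05 row [0.019  0.016  0.5222] [ 0.0002 -0.0006  0.0149]
```

```bash
python3 -m crank '[0.019,0.016,0.2,0,0,0.015,85, 0.019,0.016,0.2,0,0,0.015,85, 0.019,0.016,0.3,0,0,0.015,85, 0.019,0.016,0.4,0,0,0.015,85, 0.019,0.016,0.46,0,0,0.015,85, 0.019,0.016,0.50,0,0,0.015,85, 0.019,0.016,0.522,0,0,0.015,85, 0.019,0.016,0.522,0,0,0.015,85]' && python3 -m crank '[0,0,0,0,0,0,50, 0,0,0,0,0,0,50, 0,0,0,0,0,0,50, 0,0,0,0,0,0,50, 0,0,0,0,0,0,50, 0,0,0,0,0,0,50]' 60; python3 -c "
from h import *
go([.4792,-.3174,.023],5.7)"
```

```text
time_s: 3.9
eef_pos: [0.4786, -0.3174, 0.022]
tool_rot: [-0.0, 0.999, 0.05, -0.001]
contact_force: [-0.9, -0.8, 1.4]
gripper_width: 0.0849
grasp_force: 0.0
time_s: 4.5
eef_pos: [0.4793, -0.3186, 0.0242]
tool_rot: [0.0, 0.999, 0.049, 0.001]
contact_force: [0.9, 3.1, 6.9]
gripper_width: 0.0567
grasp_force: 65.0
pos [ 0.4793 -0.3186  0.0242] yaw 5.63 row [-0.     -0.003   0.0029] [ 0.0005 -0.0017 -0.0008]
```

```bash
python3 -m crank '[0,0,-0.03,0,0,0,50, 0,0,-0.1,0,0,0,50, 0,0,-0.2,0,0,0,50, 0,0,-0.3,0,0,0,50, 0,0,-0.4,0,0,0,50, 0,0,-0.5,0,0,0,50, 0,0,-0.57,0,0,0,50, 0,0,-0.57,0,0,0,50]'; python3 - <<'E'
from h import *
s=snap('wrist','w3.png'); P,u,v=cloud(s); o=state(); c=o['eef_pos'][:2]; print(c)
h=o['eef_pos'][2]-.0242
r=np.hypot(*(P[:,:2]-c).T)
for a,b in((h+.002,h+.024),(h+.03,h+.05)):
  q=(P[:,2]>a)&(P[:,2]<b)&(r<.11); print(q.sum(),P[q].mean(0),P[q].min(0),P[q].max(0))
hsv=cv2.cvtColor(s['pixels'],cv2.COLOR_RGB2HSV)[v,u]
red=((hsv[:,0]<8)|(hsv[:,0]>172))&(hsv[:,1]>150)&(hsv[:,2]>40)
q=red&(P[:,2]>h+.036)&(P[:,2]<h+.052)&(r<.05); print('hubtop',q.sum(),cv2.minAreaRect(P[q][:,:2].astype(np.float32)),P[q].mean(0))
A=np.c_[P[q][:,:2]-c,np.ones(q.sum())]; print('tilt',np.linalg.lstsq(A,P[q][:,2],rcond=None)[0])
go([.55,-.05,.26],-21.4)
E
```

```text
time_s: 5.3
eef_pos: [0.4795, -0.3194, 0.2557]
tool_rot: [0.002, 0.999, 0.049, 0.004]
contact_force: [0.8, -0.7, -5.8]
gripper_width: 0.0567
grasp_force: 67.1
[ 0.47840418 -0.31860394]
14369 [ 0.50009074 -0.31393249  0.24850912] [ 0.4080951  -0.40263237  0.23146155] [ 0.565407   -0.23399955  0.25232395]
15932 [ 0.48322609 -0.31821811  0.2737155 ] [ 0.44760999 -0.35935002  0.258325  ] [ 0.51172129 -0.27610079  0.27832407]
hubtop 13848 ((0.47962331771850586, -0.31811708211898804), (0.05924121290445328, 0.05883434787392616), 5.894723415374756) [ 0.48257428 -0.31817085  0.27486585]
tilt [-0.00249228 -0.00236604  0.27487727]
pos [ 0.4784 -0.3186  0.2525] yaw 5.59 row [ 0.2436 -0.6509 -0.0183] [-0.     -0.0025  0.2999]
```

View pics/w3.png

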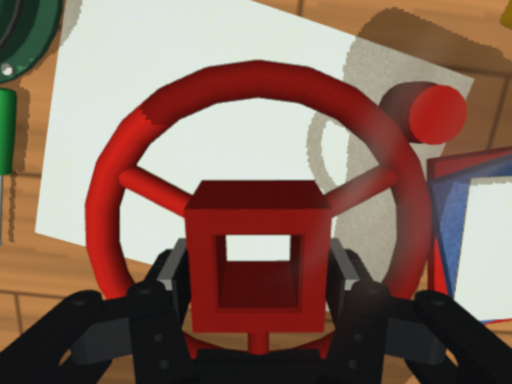

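The wheel is gripped level, with the hub centred between the fingers. I'll stop short of the shaft and measure it once more past the rim.

```bash
python3 -c "
from h import *
go([.53,.06,.30],-21.4)"
```

```text
pos [ 0.4784 -0.3186  0.2525] yaw 5.59 row [ 0.221  -0.9293 -0.1186] [-0.     -0.0025  0.2999]
```

```bash
python3 -m crank '[0.02,-0.08,-0.11,0,0,0.03,50, 0.05,-0.2,-0.12,0,0,0.08,50, 0.07,-0.3,-0.12,0,0,0.13,50, 0.1,-0.4,-0.12,0,0,0.18,50, 0.12,-0.5,-0.12,0,0,0.23,50, 0.14,-0.6,-0.12,0,0,0.28,50, 0.17,-0.7,-0.12,0,0,0.30,50, 0.19,-0.8,-0.12,0,0,0.30,50, 0.21,-0.88,-0.12,0,0,0.30,50, 0.22,-0.93,-0.12,0,0,0.30,50, 0.22,-0.93,-0.12,0,0,0.30,50]'; cat > m2.py <<'E'
from h import *
s=snap('wrist','w4.png'); P,u,v=cloud(s); o=state()
hsv=cv2.cvtColor(s['pixels'],cv2.COLOR_RGB2HSV)[v,u]
c=o['eef_pos']; r=np.hypot(*(P[:,:2]-c[:2]).T)
red=((hsv[:,0]<8)|(hsv[:,0]>172))&(hsv[:,1]>150)&(hsv[:,2]>40)
q=red&(abs(P[:,2]-c[2]-.0224)<.006)&(r<.05); hb=cv2.minAreaRect(P[q][:,:2].astype(np.float32)); print('hub',hb,P[q].mean(0)-c)
d=P[:,:2]-[.6395,.017]; r=np.hypot(*d.T)
q=(P[:,2]>.137)&(P[:,2]<.147)&(r<.03); print('sq',q.sum(),cv2.minAreaRect(P[q][:,:2].astype(np.float32)))
q=(P[:,2]>.150)&(P[:,2]<.17)&(r<.03); print('end',q.sum(),cv2.minEnclosingCircle(P[q][:,:2].astype(np.float32)),P[q].mean(0),P[q][:,2].max())
E
python3 m2.py; python3 -c "
from h import *
go([.6379,.017,.25],-21.4)"
```

```text
time_s: 6.45
eef_pos: [0.5283, 0.0625, 0.2958]
tool_rot: [0.001, 0.983, -0.184, -0.002]
contact_force: [-0.5, -0.5, -7.3]
gripper_width: 0.0564
grasp_force: 68.7
hub ((0.52845698595047, 0.0638355165719986), (0.058331552892923355, 0.05940942466259003), 68.75215148925781) [0.00289539 0.00140034 0.01996352]
sq 359 ((0.6388816833496094, 0.016621887683868408), (0.03207700699567795, 0.032430339604616165), 67.15433502197266)
end 1351 ((0.6393516659736633, 0.016908762976527214), 0.015657959505915642) [0.63855698 0.01697037 0.16048574] 0.16413345178510813
pos [0.5281 0.0612 0.296 ] yaw -21.29 row [0.2964 0.0031 0.1139] [0.0016 0.0024 0.0013]
```

```bash
python3 -m crank '[0.08,0.006,0,0,0,0.009,50, 0.2,0.006,0,0,0,0.009,50, 0.27,0.006,0.0,0,0,0.009,50, 0.299,0.006,0.05,0,0,0.009,50, 0.299,0.006,0.12,0,0,0.009,50, 0.299,0.006,0.19,0,0,0.009,50, 0.299,0.006,0.22,0,0,0.009,50, 0.299,0.006,0.22,0,0,0.009,50]'; cat > m3.py <<'E'
from h import *
s=snap('wrist','w5.png'); P,u,v=cloud(s); o=state(); c=o['eef_pos']
hsv=cv2.cvtColor(s['pixels'],cv2.COLOR_RGB2HSV)[v,u]; r=np.hypot(*(P[:,:2]-c[:2]).T)
red=((hsv[:,0]<8)|(hsv[:,0]>172))&(hsv[:,1]>150)&(hsv[:,2]>40)
q=red&(abs(P[:,2]-c[2]-.0224)<.006)&(r<.05); hb=cv2.minAreaRect(P[q][:,:2].astype(np.float32)); print('hub',hb,P[q][:,2].mean()-.044)
d=P[:,:2]-[.6392,.0169]; r=np.hypot(*d.T)
q=~red&(P[:,2]>.150)&(P[:,2]<.17)&(r<.018); print('end',q.sum(),P[q].mean(0) if q.any() else '')
go([.6379,.017,.124],-22)
E
python3 m3.py
```

```text
time_s: 7.3
eef_pos: [0.6381, 0.0134, 0.2075]
tool_rot: [0.001, 0.981, -0.193, -0.003]
contact_force: [-0.3, 0.3, -5.4]
gripper_width: 0.0562
grasp_force: 68.5
hub ((0.6383358836174011, 0.014429079368710518), (0.05820288509130478, 0.059333354234695435), 67.8194351196289) 0.18383787340291569
end 0 
pos [0.6394 0.0137 0.2098] yaw -22.22 row [-0.0062 -0.0067  0.2145] [ 0.0011  0.001  -0.0024]
```

View pics/w5.png

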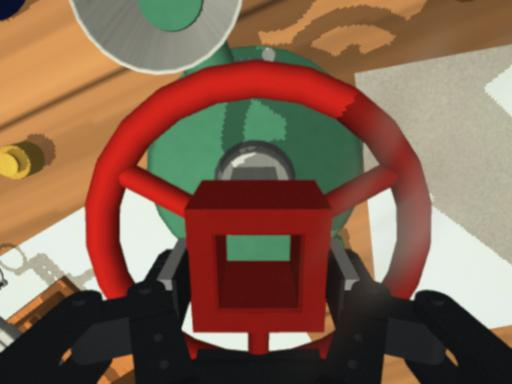

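The wheel is over the shaft end (shaft at (255,160) behind the hub, funnel clear at the top left). I'll correct the 2.5 mm offset and let it down slowly.

```bash
python3 -m crank '[-0.001,-0.0067,0,0,0,0,50, -0.001,-0.0067,0.02,0,0,0,50, -0.001,-0.0067,0.04,0,0,0,50, -0.001,-0.0067,0.055,0,0,0,50, -0.001,-0.0067,0.07,0,0,0,50, -0.001,-0.0067,0.085,0,0,0,50, -0.001,-0.0067,0.085,0,0,0,50]';  python3 m3.py
```

```text
time_s: 8.05
eef_pos: [0.6399, 0.0169, 0.1752]
tool_rot: [0.0, 0.981, -0.193, -0.001]
contact_force: [-0.3, 0.0, -6.3]
gripper_width: 0.0563
grasp_force: 68.6
hub ((0.6401856541633606, 0.017984606325626373), (0.05865858495235443, 0.05880572274327278), 68.0514144897461) 0.1514280219187692
end 1189 [0.63546542 0.01823789 0.1607923 ]
pos [0.6403 0.0169 0.1759] yaw -22.20 row [-0.0054  0.002   0.1297] [ 0.0004  0.0005 -0.0022]
```

```bash
python3 -m crank '[-0.002,0.0025,0,0,0,0,50, -0.002,0.0025,0.015,0,0,0,50, -0.002,0.0025,0.025,0,0,0,50, -0.002,0.0025,0.035,0,0,0,50, -0.002,0.0025,0.045,0,0,0,50, -0.002,0.0025,0.045,0,0,0,50]';  python3 m3.py; python3 -c "
from h import *
print(state()['contact_force'],state()['ft_torque'])"
```

```text
time_s: 8.7
eef_pos: [0.639, 0.0163, 0.1576]
tool_rot: [0.0, 0.981, -0.193, -0.001]
contact_force: [-0.1, 0.2, -6.4]
gripper_width: 0.0565
grasp_force: 68.7
hub ((0.6395052075386047, 0.017461664974689484), (0.05881029739975929, 0.05880609527230263), 68.21173858642578) 0.13378273653688688
end 2294 [0.63940612 0.01679567 0.16088955]
pos [0.6392 0.0164 0.1581] yaw -22.19 row [-0.0036 -0.0003  0.0851] [ 0.0003  0.0004 -0.0021]
[ 0.11398024 -0.12827711 -6.23147833] [-0.00745061 -0.07979992 -0.06970038]
```

Already on the square with no contact force, so I'll let it down to the seat.

```bash
python3 -m crank '[0,0,0.02,0,0,0,50, 0,0,0.035,0,0,0,50, 0,0,0.05,0,0,0,50, 0,0,0.065,0,0,0,50, 0,0,0.075,0,0,0,50, 0,0,0.080,0,0,0,50, 0,0,0.084,0,0,0,50, 0,0,0.084,0,0,0,50]';  python3 m3.py
```

```text
time_s: 9.55
eef_pos: [0.6394, 0.0164, 0.1248]
tool_rot: [0.0, 0.981, -0.192, -0.0]
contact_force: [0.2, 0.8, -5.9]
gripper_width: 0.0565
grasp_force: 68.7
hub ((0.6397207975387573, 0.017730675637722015), (0.058541279286146164, 0.059063103049993515), 67.87752532958984) 0.10105518197214246
end 4867 [0.64342954 0.01502893 0.15980163]
pos [0.6395 0.0164 0.125 ] yaw -22.19 row [-0.0043  0.0002  0.0026] [-0.0001 -0.0001 -0.0021]
```

```bash
python3 -m crank '[0,0,0.003,0,0,0,50, 0,0,0.006,0,0,0,50, 0,0,0.008,0,0,0,50, 0,0,0.008,0,0,0,50]'
```

```text
time_s: 10.0
eef_pos: [0.6397, 0.0164, 0.1242]
tool_rot: [-0.0, 0.981, -0.192, 0.001]
contact_force: [-7.1, 1.3, 8.8]
gripper_width: 0.0565
grasp_force: 70.6
```

Contact with the seat. Releasing, then backing up.

```bash
python3 -m crank '[0,0,0.004,0,0,0,85, 0,0,0.004,0,0,0,85, 0,0,0.004,0,0,0,85, 0,0,0.004,0,0,0,85, 0,0,0.004,0,0,0,85]'; python3 -m crank '[0,0,-0.04,0,0,0,85, 0,0,-0.1,0,0,0,85, 0,0,-0.2,0,0,0,85, 0,0,-0.3,0,0,0,85, 0,0,-0.4,0,0,0,85, 0,0,-0.48,0,0,0,85, 0,0,-0.48,0,0,0,85]'; python3 - <<'E'
from h import *
s=snap('wrist','w6.png'); P,u,v=cloud(s); hsv=cv2.cvtColor(s['pixels'],cv2.COLOR_RGB2HSV)[v,u]
r=np.hypot(*(P[:,:2]-[.6392,.0169]).T)
red=((hsv[:,0]<8)|(hsv[:,0]>172))&(hsv[:,1]>150)&(hsv[:,2]>40)
q=red&(P[:,2]>.139)&(P[:,2]<.149)&(r<.05); print('hub',cv2.minAreaRect(P[q][:,:2].astype(np.float32)),P[q].mean(0)-[0,0,.044])
A=np.c_[P[q][:,:2]-[.6392,.0169],np.ones(q.sum())]; print('tilt',np.linalg.lstsq(A,P[q][:,2],rcond=None)[0])
q=~red&(P[:,2]>.150)&(r<.02); print('end',q.sum(),cv2.minEnclosingCircle(P[q][:,:2].astype(np.float32)),P[q][:,2].mean())
go([.46,.24,.30],14)
E
```

```text
time_s: 10.5
eef_pos: [0.6396, 0.0164, 0.1201]
tool_rot: [-0.0, 0.981, -0.192, 0.0]
contact_force: [-0.7, -1.4, 0.1]
gripper_width: 0.0851
grasp_force: 0.0
time_s: 11.2
eef_pos: [0.6415, 0.0163, 0.318]
tool_rot: [-0.001, 0.981, -0.192, 0.004]
contact_force: [0.3, -0.1, 0.4]
gripper_width: 0.085
grasp_force: 0.0
hub ((0.6400862336158752, 0.017617324367165565), (0.057810474187135696, 0.05826729163527489), 67.89067077636719) [0.64118573 0.01727056 0.10067222]
tilt [ 5.77232814e-04 -4.60151993e-05  1.44671087e-01]
end 5148 ((0.6422572731971741, 0.015548385679721832), 0.018286563456058502) 0.3587540457154433
pos [0.6405 0.0165 0.315 ] yaw -22.19 row [-0.6289 -0.3468  0.0359] [-0.001  -0.0032 -0.4021]
```

Wheel seated: underside at z ≈ 0.1007, level. On to the pliers.

```bash
python3 -c "
from h import *
go([.48,.305,.27],14)"
```

```text
pos [0.6405 0.0165 0.315 ] yaw -22.19 row [-0.6443 -0.5159  0.1113] [-0.001  -0.0032 -0.4021]
```

```bash
python3 -m crank '[-0.64,-0.516,0.11,0,0,-0.402,85, -0.64,-0.516,0.11,0,0,-0.402,85, -0.64,-0.516,0.11,0,0,-0.402,85, -0.64,-0.516,0.11,0,0,-0.402,85, -0.64,-0.516,0.11,0,0,-0.402,85, -0.64,-0.516,0.11,0,0,-0.402,85, -0.64,-0.516,0.11,0,0,-0.402,85, -0.64,-0.516,0.11,0,0,-0.402,85, -0.64,-0.516,0.11,0,0,-0.402,85, -0.64,-0.516,0.11,0,0,-0.402,85]'; python3 - <<'E'
from h import *
s=snap('wrist','w7.png'); np.savez('w7.npz',**s); P,u,v=cloud(s); hsv=cv2.cvtColor(s['pixels'],cv2.COLOR_RGB2HSV)[v,u]
b=(hsv[:,0]>100)&(hsv[:,0]<125)&(hsv[:,1]>130)&(P[:,2]>.045)&(P[:,2]<.1)&(np.hypot(P[:,0]-.48,P[:,1]-.3)<.15)
m=np.zeros(s['depth'].shape,np.uint8); m[v[b],u[b]]=1
n,l=cv2.connectedComponents(m); L=l[v,u]
for i in range(1,n):
  k=(L==i)&b
  if k.sum()>100: print(k.sum(),P[k].mean(0),cv2.minAreaRect(P[k][:,:2].astype(np.float32)),np.percentile(P[k][:,2],[5,50,95]))
go([.48,.305,.27],14)
E
```

```text
time_s: 12.25
eef_pos: [0.4804, 0.3036, 0.2676]
tool_rot: [0.0, 0.993, 0.122, -0.0]
contact_force: [0.3, -0.3, -0.0]
gripper_width: 0.0851
grasp_force: 0.0
910 [0.46782752 0.32867941 0.07238398] ((0.46626174449920654, 0.3282637894153595), (0.09175503998994827, 0.012265259400010109), 4.760434627532959) [0.07082886 0.0724672  0.07369104]
919 [0.4801588  0.27864435 0.0724015 ] ((0.4786067008972168, 0.27823591232299805), (0.09138096868991852, 0.012469682842493057), 22.67079734802246) [0.07092084 0.07244792 0.07381638]
pos [0.4807 0.3034 0.2678] yaw 13.93 row [-0.0007 -0.0042 -0.0056] [ 0.0003  0.0003 -0.0008]
```

View pics/w7.png

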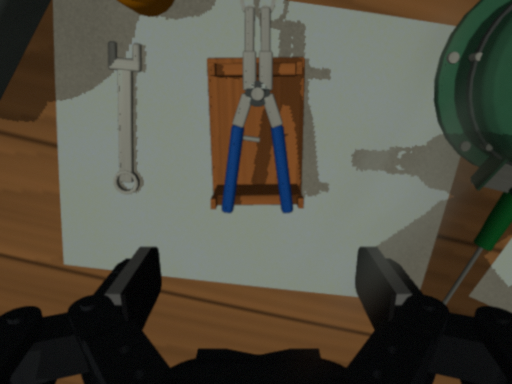

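The wrist view shows handles at (233,170) and (281,170), pivot at (258,94), and free space beside the handles. Grip point ≈ (0.487, 0.307), yaw 13.7°, plane z ≈ 0.065. Descending.

```bash
python3 -c "
from h import *
s=dict(np.load('w7.npz')); p=onplane(s,[[258,94]],.073)[0]; print('pivot',p, 'grip',p-.065*np.array([.9715,.2372,0]))
go([.487,.3068,.044],13.72)"
```

```text
pivot [0.54691959 0.3205462  0.073     ] grip [0.48377209 0.3051282  0.073     ]
pos [0.4807 0.3034 0.2678] yaw 13.93 row [ 0.0177 -0.0046  0.5594] [0.0003 0.0003 0.0023]
```

```bash
python3 -m crank '[0.014,-0.004,0.1,0,0,0.002,85, 0.014,-0.004,0.2,0,0,0.002,85, 0.014,-0.004,0.3,0,0,0.002,85, 0.014,-0.004,0.4,0,0,0.002,85, 0.014,-0.004,0.46,0,0,0.002,85, 0.014,-0.004,0.51,0,0,0.002,85, 0.014,-0.004,0.54,0,0,0.002,85, 0.014,-0.004,0.558,0,0,0.002,85, 0.014,-0.004,0.558,0,0,0.002,85]'; python3 -m crank '[0,0,0,0,0,0,35, 0,0,0,0,0,0,35, 0,0,0,0,0,0,35, 0,0,0,0,0,0,35, 0,0,0,0,0,0,35, 0,0,0,0,0,0,35, 0,0,0,0,0,0,35, 0,0,0,0,0,0,35]' 48
```

```text
time_s: 13.2
eef_pos: [0.4855, 0.3065, 0.0445]
tool_rot: [0.0, 0.993, 0.12, -0.0]
contact_force: [-1.1, -0.6, -0.8]
gripper_width: 0.0853
grasp_force: 0.0
time_s: 14.0
eef_pos: [0.4874, 0.3085, 0.0488]
tool_rot: [-0.001, 0.993, 0.121, 0.003]
contact_force: [-1.6, -3.1, 18.7]
gripper_width: 0.0413
grasp_force: 47.1
```

Squeezed to the stop (41 mm). Lifting gently.

```bash
python3 -m crank '[0,0,-0.01,0,0,0,35, 0,0,-0.02,0,0,0,35, 0,0,-0.035,0,0,0,35, 0,0,-0.06,0,0,0,35, 0,0,-0.1,0,0,0,35, 0,0,-0.16,0,0,0,35, 0,0,-0.24,0,0,0,35, 0,0,-0.34,0,0,0,35, 0,0,-0.43,0,0,0,35, 0,0,-0.5,0,0,0,35, 0,0,-0.5,0,0,0,35, 0,0,-0.5,0,0,0,35]'; cat > m4.py <<'E'
import sys
from h import *
s=snap('wrist',sys.argv[1]+'.png'); np.savez(sys.argv[1]+'.npz',**s); P,u,v=cloud(s); o=state(); M=rot(o['tool_rot'])
hsv=cv2.cvtColor(s['pixels'],cv2.COLOR_RGB2HSV)[v,u]
T=(P-o['eef_pos'])@M   # tool frame
b=(hsv[:,0]>100)&(hsv[:,0]<125)&(hsv[:,1]>130)&(abs(T[:,2]+.027)<.03)&(abs(T[:,1])<.06)
m=np.zeros(s['depth'].shape,np.uint8); m[v[b],u[b]]=1
n,l=cv2.connectedComponents(m); L=l[v,u]
for i in range(1,n):
  k=(L==i)&b
  if k.sum()>150: print('blue',k.sum(),T[k].min(0)*1e3,T[k].max(0)*1e3,cv2.minAreaRect((T[k][:,:2]*1e3).astype(np.float32)))
k=(abs(T[:,2]+.027)<.02)&(abs(T[:,1])<.03)&(T[:,0]>.02)&(T[:,0]<.13); 
for x in range(20,110,10):
  q=k&(abs(T[:,0]-x/1e3)<.005)
  if q.sum()>20: print(x,q.sum(),np.round(np.r_[T[q][:,1].min(),T[q][:,1].max(),np.percentile(T[q][:,2],[5,25,50])]*1e3,1))
E
python3 m4.py w8
```

```text
time_s: 15.2
eef_pos: [0.4851, 0.3071, 0.2454]
tool_rot: [-0.001, 0.993, 0.12, 0.0]
contact_force: [-0.2, 0.9, -3.0]
gripper_width: 0.0407
grasp_force: 48.9
blue 4359 [-36.22286391 -22.7164127  -27.96851787] [ 33.06976875  -9.26812006 -15.29719614] ((-1.5667991638183594, -16.119625091552734), (69.22569274902344, 13.38656234741211), 0.38855287432670593)
blue 4288 [-37.07898863   6.88807025 -26.99601613] [ 32.54448368  20.08973164 -15.88247199] ((-2.2892990112304688, 13.644912719726562), (69.75373077392578, 12.879369735717773), 0.8005939722061157)
20 1246 [-22.5  20.6 -25.2 -24.4 -23.1]
30 1619 [-22.3  20.4 -25.2 -24.5 -23.9]
40 1679 [-21.5  19.8 -25.2 -24.6 -24.2]
50 1832 [-19.6  17.8 -25.  -24.4 -24. ]
60 2470 [-17.3  16.2 -27.1 -24.7 -24.1]
70 2431 [-15.7  15.3 -27.4 -25.7 -24. ]
80 2440 [-17.1  16.8 -24.7 -24.  -23.5]
90 2494 [-18.9  18.5 -24.5 -23.8 -23.4]
100 2048 [-19.6  19.6 -24.4 -23.7 -23.2]
```

View pics/w8.png

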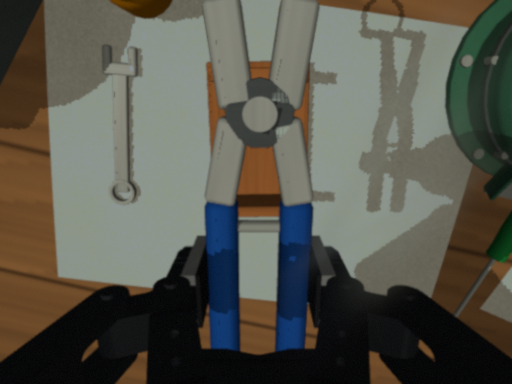

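Pliers are held level, with the handles squeezed parallel, the pivot at (260,114), and the cradle left clear below. I'll compute the pivot and ring offset in the tool frame and the transfer move.

```bash
python3 - <<'E'
from h import *
s=dict(np.load('w8.npz')); o=state(); M=rot(o['tool_rot'])
g=cv2.cvtColor(s['pixels'],cv2.COLOR_RGB2GRAY)
c=cv2.HoughCircles(cv2.medianBlur(g,3)[80:150,215:305],cv2.HOUGH_GRADIENT,1,60,param1=100,param2=12,minRadius=12,maxRadius=24); print(c)
uv=c[0,0,:2]+[215,80]; d=s['depth'][int(uv[1])-3:int(uv[1])+4,int(uv[0])-3:int(uv[0])+4]; p=s['origin']+rays(s,[uv])[0]*np.median(d)
t=M.T@(p-o['eef_pos'])*1e3; print('pivot tool',t, 'level',M[:,2])
go([.6395-.155,.0172,.25],0)
E
```

```text
[[[44.5 33.5 18.2]]]
pivot tool [ 66.49991209  -0.38015762 -26.77553224] level [-1.20226667e-03 -3.80116141e-04 -9.99999205e-01]
pos [0.4847 0.3067 0.2443] yaw 13.79 row [-0.173   0.7028 -0.014 ] [1.000e-04 8.000e-04 1.532e-01]
```

```bash
python3 -m crank '[-0.02,0.06,-0.015,0,0,0.02,35, -0.04,0.15,-0.015,0,0,0.05,35, -0.06,0.24,-0.015,0,0,0.08,35, -0.085,0.34,-0.015,0,0,0.11,35, -0.11,0.44,-0.015,0,0,0.14,35, -0.135,0.54,-0.015,0,0,0.153,35, -0.155,0.62,-0.015,0,0,0.153,35, -0.168,0.68,-0.015,0,0,0.153,35, -0.175,0.703,-0.015,0,0,0.153,35, -0.175,0.703,-0.015,0,0,0.153,35, -0.175,0.703,-0.015,0,0,0.153,35]'; python3 m4.py w9 | tail -9; python3 - <<'E'
from h import *
t=snap('top'); c=snap('scene'); np.savez('t9.npz',**t); np.savez('c9.npz',**c)
def proj(s,p):
    K=np.array([[s['fx'],0,s['cx']],[0,s['fy'],s['cy']],[0,0,1.]]); q=(np.array(p)-s['origin'])@rot(s['attitude'])
    return cv2.projectPoints((q*[1,-1,-1])[None],np.zeros(3),np.zeros(3),K,np.array([s['k1'],0,0,0.]))[0][0,0]
im=[]
for s in(t,c):
    u,v=proj(s,[.6395,.0172,.19]).astype(int); print(u,v)
    im.append(cv2.resize(s['pixels'][v-25:v+25,u-25:u+25,::-1],(400,400),interpolation=cv2.INTER_CUBIC))
cv2.imwrite('pics/t9.png',np.hstack(im))
go([.6395-.1565,.0172,.25],0)
E
```

```text
time_s: 16.35
eef_pos: [0.4842, 0.0174, 0.2504]
tool_rot: [0.0, 1.0, -0.0, -0.0]
contact_force: [0.2, -0.1, -2.2]
gripper_width: 0.0411
grasp_force: 49.1
20 1186 [-21.9  20.9 -23.9 -23.1 -22.1]
30 1618 [-21.7  20.7 -23.9 -23.2 -22.6]
40 1687 [-21.   20.  -23.9 -23.2 -22.8]
50 1901 [-18.7  18.2 -23.7 -23.1 -22.7]
60 2433 [-16.8  16.4 -25.9 -23.4 -22.7]
70 2462 [-15.5  15.8 -26.  -23.4 -22.6]
80 2463 [-17.   17.3 -23.2 -22.6 -22.1]
90 2491 [-18.2  19.  -23.1 -22.4 -22. ]
100 1870 [-19.1  20.  -22.9 -22.3 -21.8]
247 161
244 187
pos [0.4845 0.0181 0.2506] yaw 0.09 row [-0.0037  0.0021  0.0016] [0.0001 0.0003 0.001 ]
```

View pics/t9.png

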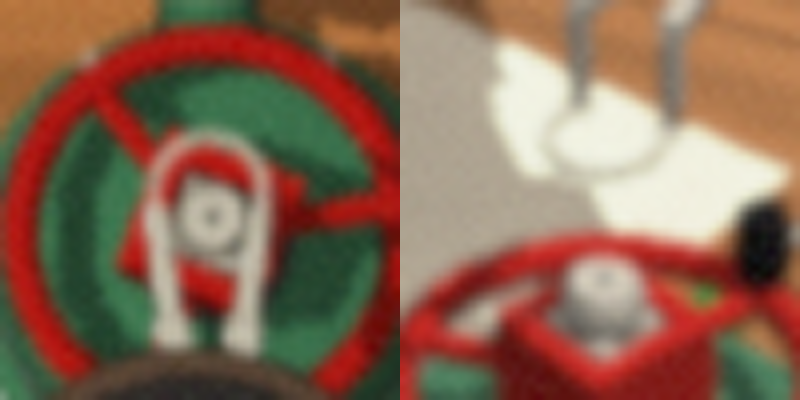

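In the top view (left crop) the ring surrounds the hole mark at (212,215), with its outer edges at 148, 272 and 130. In the scene view (right crop) the ring centre is near (608,140) above the shaft end at (605,275). I'll compute the ring and shaft positions.

```bash
cat > tri.py <<'E'
from h import *
def tri(t,a,c,b):
    d1,d2=rays(t,[a])[0],rays(c,[b])[0]; A=np.c_[d1,-d2]; x=np.linalg.lstsq(A,c['origin']-t['origin'],rcond=None)[0]
    p,q=t['origin']+d1*x[0],c['origin']+d2*x[1]; return (p+q)/2,np.linalg.norm(p-q)
E
python3 - <<'E'
from tri import *
t=dict(np.load('t9.npz'));c=dict(np.load('c9.npz'))
f=lambda o,x,y:[o[0]-25+x/8-.5,o[1]-25+y/8-.5]
ot,oc=(247,161),(244,187)
print('ring',onplane(t,[f(ot,210,190)],.227), tri(t,f(ot,210,190),c,f(oc,208,138)))
print('ringtop edge',onplane(t,[f(ot,210,130)],.227),'L',onplane(t,[f(ot,148,190)],.227),'R',onplane(t,[f(ot,272,190)],.227))
print('shaft',onplane(t,[f(ot,212,215)],.161), tri(t,f(ot,212,215),c,f(oc,205,279)))
E
```

```text
ring [[0.63906068 0.01717034 0.227     ]] (array([0.63964521, 0.01755891, 0.22224772]), np.float64(0.0007870955248066911))
ringtop edge [[0.66139663 0.01689947 0.227     ]] L [[0.63930259 0.04000096 0.227     ]] R [[ 0.63881809 -0.00568339  0.227     ]]
shaft [[0.63970633 0.01698028 0.161     ]] (array([0.64007422, 0.01662841, 0.1597197 ]), np.float64(0.0007997003198321219))
```

Ring and shaft agree within about 1 mm. I'll lower to just above the shaft end and check again.

```bash
python3 -m crank '[0,0,0.03,0,0,0,35, 0,0,0.07,0,0,0,35, 0,0,0.11,0,0,0,35, 0,0,0.13,0,0,0,35, 0,0,0.135,0,0,0,35, 0,0,0.135,0,0,0,35]'; cat > m5.py <<'E'
from tri import *
import sys
t=snap('top'); c=snap('scene'); np.savez('t10.npz',**t); np.savez('c10.npz',**c)
im=[cv2.resize(s['pixels'][v-25:v+25,u-25:u+25,::-1],(400,400),interpolation=cv2.INTER_CUBIC) for s,u,v in((t,247,161),(c,244,195))]
cv2.imwrite('pics/'+sys.argv[1],np.hstack(im)); go([.6395-.1565,.0172,.1705],0)
E
python3 m5.py t10.png; python3 m4.py w10|tail -9
```

```text
time_s: 17.1
eef_pos: [0.4846, 0.0175, 0.1968]
tool_rot: [0.0, 1.0, 0.001, -0.0]
contact_force: [-0.2, 0.2, -2.7]
gripper_width: 0.0413
grasp_force: 49.1
pos [0.485  0.0175 0.1975] yaw 0.05 row [-0.005   0.0008  0.0674] [-0.0001 -0.0006  0.0006]
20 1197 [-22.3  20.7 -23.9 -23.2 -22.1]
30 1611 [-22.2  20.5 -23.9 -23.2 -22.7]
40 1700 [-21.5  19.7 -24.  -23.3 -22.9]
50 1884 [-19.1  17.7 -23.8 -23.2 -22.7]
60 2427 [-17.3  15.9 -25.9 -23.4 -22.8]
70 2486 [-15.8  15.3 -26.  -23.7 -22.6]
80 2426 [-17.3  16.8 -23.3 -22.6 -22.2]
90 2508 [-18.6  18.4 -23.2 -22.5 -22. ]
100 1897 [-19.6  19.4 -23.  -22.3 -21.8]
```

View pics/t10.png

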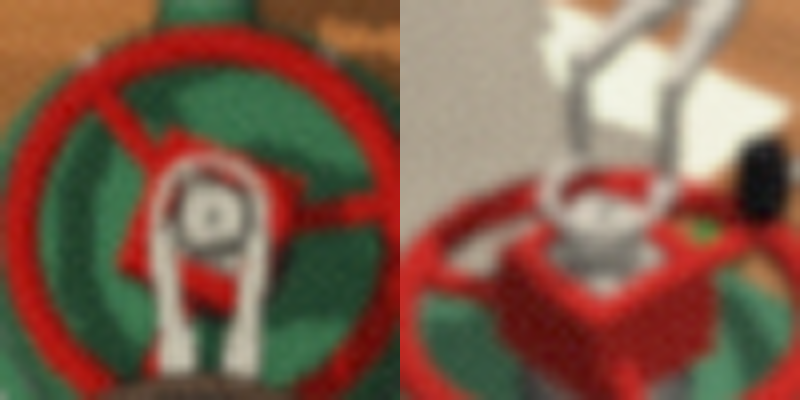

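The ring is just above the shaft end, about 1.3 mm too far forward. I'll correct that and go down in stages watching the force.

```bash
python3 -m crank '[-0.004,0.001,0,0,0,0,35, -0.004,0.001,0.01,0,0,0,35, -0.004,0.001,0.02,0,0,0,35, -0.004,0.001,0.03,0,0,0,35, -0.004,0.001,0.04,0,0,0,35, -0.004,0.001,0.04,0,0,0,35]'; cat > m6.py <<'E'
from h import *
s=snap('wrist'); P,u,v=cloud(s); es=[]
for i in range(4): es.append(state()['eef_pos']); 
o=state(); e=np.mean(es,0); M=rot(o['tool_rot']); T=(P-e)@M
k=(abs(T[:,2]+.024)<.008)&(abs(T[:,1])<.025)&(T[:,0]>.03)&(T[:,0]<.105)&~((T[:,0]>.05)&(T[:,0]<.08))
k&=abs(T[:,2]-np.median(T[k][:,2]))<.0015
A=np.c_[T[k][:,0]-.0665,T[k][:,1],np.ones(k.sum())]; x=np.linalg.lstsq(A,P[k][:,2],rcond=None)[0]
print('plane top at pivot',x,'ring z',x[2]-.047+.09*x[0],'eef',e,'F',np.round(o['contact_force'],1))
E
python3 m6.py
```

```text
time_s: 17.85
eef_pos: [0.4825, 0.0168, 0.1801]
tool_rot: [0.0, 1.0, 0.0, -0.001]
contact_force: [0.1, -0.5, -2.8]
gripper_width: 0.041
grasp_force: 49.1
plane top at pivot [-1.35867948e-02 -1.16041426e-04  2.02435111e-01] ring z 0.15421229913247114 eef [0.48272301 0.01682851 0.18049789] F [ 0.3 -0.6 -2.5]
```

```bash
python3 -m crank '[0,0,0.005,0,0,0,35, 0,0,0.010,0,0,0,35, 0,0,0.014,0,0,0,35, 0,0,0.014,0,0,0,35, 0,0,0.014,0,0,0,35]'; python3 m6.py; python3 m5.py t11.png
```

```text
time_s: 18.4
eef_pos: [0.4829, 0.0169, 0.1753]
tool_rot: [0.0, 1.0, 0.0, -0.0]
contact_force: [-0.1, -0.2, -2.7]
gripper_width: 0.0414
grasp_force: 49.1
plane top at pivot [-0.01243384 -0.00099774  0.19774063] ring z 0.14962158261861042 eef [0.48296828 0.01693715 0.17536993] F [ 0.4 -0.4 -2.7]
pos [0.483  0.017  0.1754] yaw 0.03 row [ 0.0001 -0.0006  0.0123] [-0.     -0.0001  0.0004]
```

View pics/t11.png

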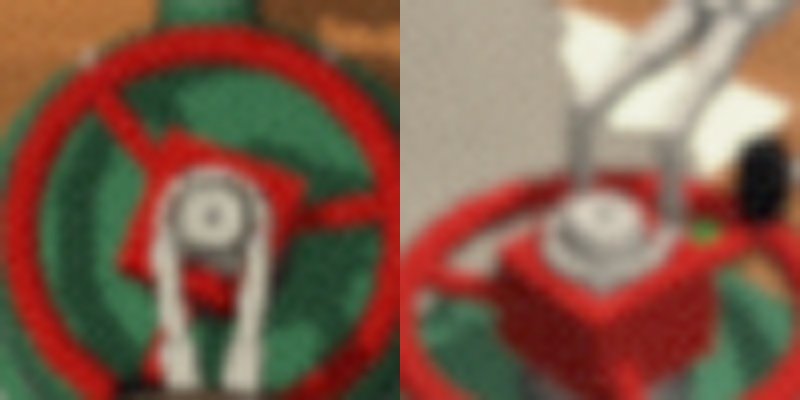

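The ring now encircles the shaft end in both views, still free of contact. I'll probe down in small steps until it touches the hub, then back off slightly.

```bash
python3 -m crank '[0,0,0.003,0,0,0,35, 0,0,0.006,0,0,0,35, 0,0,0.006,0,0,0,35, 0,0,0.006,0,0,0,35]'; python3 m6.py; python3 -m crank '[0,0,0.0015,0,0,0,35, 0,0,0.003,0,0,0,35, 0,0,0.003,0,0,0,35, 0,0,0.003,0,0,0,35]';python3 m6.py
```

```text
time_s: 18.95
eef_pos: [0.4829, 0.0169, 0.1729]
tool_rot: [0.0, 1.0, 0.0, -0.0]
contact_force: [0.2, 0.2, -2.1]
gripper_width: 0.0412
grasp_force: 49.1
plane top at pivot [-0.01242157 -0.00085171  0.19527439] ring z 0.14715645341307002 eef [0.48293149 0.01691419 0.1728829 ] F [ 0.6 -0.1 -2.1]
time_s: 19.4
eef_pos: [0.483, 0.0169, 0.1717]
tool_rot: [-0.0, 1.0, 0.0, 0.0]
contact_force: [-0.0, 0.5, -1.9]
gripper_width: 0.0415
grasp_force: 49.2
plane top at pivot [-0.00948417 -0.00098511  0.19445461] ring z 0.14660103142104375 eef [0.48296229 0.01691742 0.17174412] F [-0.2  0.1 -2. ]
```

Light contact (≈0.7 N), so that's the hub. Backing off about 1 mm.

```bash
python3 -m crank '[0,0,-0.0025,0,0,0,35, 0,0,-0.0025,0,0,0,35, 0,0,-0.0025,0,0,0,35, 0,0,-0.0025,0,0,0,35, 0,0,-0.0025,0,0,0,35]'; python3 m6.py; python3 m5.py t12.png
```

```text
time_s: 19.95
eef_pos: [0.4829, 0.0169, 0.1727]
tool_rot: [-0.0, 1.0, 0.0, -0.0]
contact_force: [-0.3, 0.7, -2.9]
gripper_width: 0.041
grasp_force: 49.1
plane top at pivot [-1.25370356e-02  1.89248513e-04  1.95104109e-01] ring z 0.14697577550932914 eef [0.48288285 0.01692528 0.17266122] F [ 0.5 -0.7 -2.6]
pos [0.4829 0.0169 0.1727] yaw 0.04 row [ 0.0002 -0.0007  0.0055] [0.     0.     0.0004]
```

View pics/t12.png

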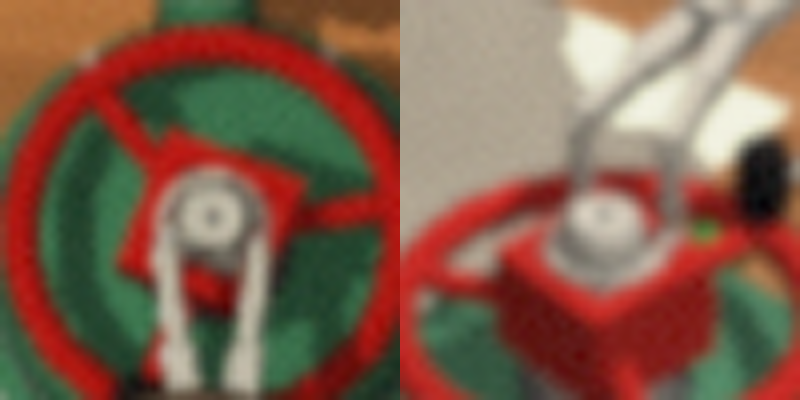

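Both views show the ring lying just above the hub top, round the shaft. It is free of contact, level to about 0.013 rad, and squeezed at 49 N. Handing in.

```bash
python3 -c "
from station import close_job
print(close_job())"
```

```text
the job is handed in; nothing more can be done
None
```

The handwheel sits fully home on the shaft and is let go of. The pliers hold the fully spread ring at the groove, level, centred and not touching the wheel, and the job is handed in, though the hand-in call returned no verdict.

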